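# Make up the overlock kit and the hand-finishing kit

## Task

Make up the two kits on the wooden kit boards: on the board with two recesses, for the overlock, stand the presser foot on its sole in the slot and the cone of thread in the large round recess; on the board with three recesses, for hand finishing, lay the needle case in the oblong recess and the wax cake in the larger round one, and stand the spool in the smaller round one. Each thing must sit flat on the floor of its recess; leave the thimble and the tailor's chalk where they lie.

Things in the scene. Friction and masses are not known exactly. Their poses are not given: they have to be found in the camera images.
- overlock_board: Kit board with two recesses: beech, dark edge strips, 116 (x) by 86 (y) mm, 12 mm thick, fixed; origin: centre of its underside, x away from the robot, y left, z up, yaw within 0.3 rad. Recesses 5 mm deep, floors 7 mm above the table: for the cone a round one 66 mm across at (18, 0) mm; for the presser foot a slot 24 (x) by 52 (y) mm at (-36, 0) mm (centres).
- finishing_board: Kit board with three recesses: beech, dark edge strips, 120 (x) by 112 (y) mm, 12 mm thick, fixed; origin: centre of its underside, x away from the robot, y left, z up, yaw within 0.3 rad. Recesses 5 mm deep, floors 7 mm above the table: needle case: 44 (x) by 64 (y) mm at (-30, 0); wax: round, 51 mm across, at (26, -24); spool: round, 38 mm across, at (26, 29) mm (centres).
- cone: Cone of tan thread, standing free on the table between the two machines, 110 mm tall, tapering from 53 mm across near the foot to 44 mm at 56 mm up and 36 mm at 96 mm up, a narrower cap on top; one grip about 65 mm up (43 mm across) carries it; origin at the centre of its underside, z up. The tallest of the things: a gripper that reaches low close beside it strikes it. 0.11 to 0.21 kg.
- foot: Presser foot for a sewing machine, bare metal, standing on its flat sole: sole and toe 10 mm (x) by 37 mm (y), 2 mm thick, with an upright shank 8 mm (x) by 7 mm (y), 20 mm tall, centred 10.5 mm from the origin toward +y; origin at the centre of the underside, z up. Take it by the shank. It may lie either way round in its slot.
- needle_case: Flat needle case, 32 mm (x) by 52 mm (y) and 8 mm thick, with a pale panel on top; origin at the centre of its underside, z up. It may lie either way round in its recess.
- wax: Round cake of beeswax, 39 mm across and 13 mm high, lying flat; origin at the centre of its underside, z up.
- spool: Spool of sewing thread, standing, 50 mm tall, flanges 26 (lower) and 23 mm (upper) across; between 16 and 43 mm up the fingers close on its waist to 15 mm; origin at the centre of its underside, z up.
- the_thimble: Thimble, 20 mm across, 22 mm tall, standing mouth down; belongs to neither kit and stays where it is. Origin at the centre of its underside.
- chalk: Piece of white tailor's chalk, flat, 35 mm (x) by 44 mm (y), 9 mm thick; belongs to neither kit and stays where it is. Origin at the centre of its underside.

How it is judged:
At the end, for the whole second after the job is handed in: Foot and cone on the overlock board, needle case, wax and spool on the finishing board, each in its own recess: within 12 mm of its centre along each board axis, underside under 2.2 mm above its floor, tilt under 0.1 rad, at rest; thimble and chalk within 25 mm of where they began (x of foot in the frame of overlock_board between -0.048 and -0.024 m and y of foot in the frame of overlock_board between -0.012 and 0.012 m and z of foot in the frame of overlock_board between 0.004 and 0.0092 m and angle between each of foot, cone, needle_case, wax, spool's own z axis and vertical below 0.1 rad and linear speed of each of foot, cone, needle_case, wax, spool below 0.02 m/s and x of cone in the frame of overlock_board between 0.006 and 0.03 m and y of cone in the frame of overlock_board between -0.012 and 0.012 m and z of cone in the frame of overlock_board between 0.004 and 0.0092 m and x of needle_case in the frame of finishing_board between -0.042 and -0.018 m and y of needle_case in the frame of finishing_board between -0.012 and 0.012 m and z of needle_case in the frame of finishing_board between 0.004 and 0.0092 m and x of wax in the frame of finishing_board between 0.014 and 0.038 m and y of wax in the frame of finishing_board between -0.036 and -0.012 m and z of wax in the frame of finishing_board between 0.004 and 0.0092 m and x of spool in the frame of finishing_board between 0.014 and 0.038 m and y of spool in the frame of finishing_board between 0.017 and 0.041 m and z of spool in the frame of finishing_board between 0.004 and 0.0092 m and distance of each of the_thimble, chalk from where it was at the start of the episode below 0.025 m); the robot touches nothing.
It fails at once if the thimble or the chalk is shoved or carried away (more than 40 mm) (distance of any of the_thimble, chalk from where it was at the start of the episode above 0.04 m).
It also fails if it takes over 109 s, if anything falls off the work surface, if the arm or the gripper's body presses on something with over 40 N, if the wrist force passes 120 N, or if a joint passes its speed limit or range.

## Robot

A 6-joint arm with a two-finger parallel gripper is mounted at the origin on a cart in front of the work surface, level with it; the furniture and walls round the work are solid. World frame = base frame: x ahead of the robot, y to its left, z up, the work surface at z = 0. Lengths are in m, angles in rad, forces in N, time in s.
With the tool pointing down it reaches from about 0.425 to 0.95 m from the base axis. Payload 3.5 kg.
Tool frame: the origin (TCP) lies between the finger pads; the fingertips stand 22 mm ahead of it and the grasp point (between the pads) lies 3 mm ahead of it (ctrl.nose_length is the z of the fingertips in the tool frame, in m); z points along the fingers, y is the line along which they close (so a half turn about z gives the same grasp; the last joint's range is limited). The gripper opens to 85 mm and grips with 20 to 120 N. Pads are 22 mm wide; open, the fingers measure 114 mm over their backs; the gripper's body (76 mm by 85 mm) begins 54 mm behind the grasp point. The pads swing forward as they close: fully open they stand 13 mm farther back than shut.
Start: joints at [-1.492, 0.286, 1.577, -0, 1.279, -0.15], TCP at [0.153, -0.657, 0.253] pointing down, gripper open.
Joint ranges: [-2.77, 2.77], [-0.9, 2.22], [0.21, 2.48], [-1.53, 4.67], [0.24, 2.81], [-2.84, 2.84]. Speed limits (rad/s): [2.79, 2.79, 3.14, 3.14, 3.14, 3.14].

## Interface

Orientations are given as a unit quaternion [x, y, z, w].
In Python, from plant import ctrl gives the robot as it stands. The module is installed in compiled form; this text tells all that it offers.
- The arm moves only by the tool send_rows, never from a script. Its argument "rows" is text: rows parted by semicolons, each of 7 numbers parted by spaces: the turn, a rotation vector about the tool's x, y, z in normalised numbers (1 is 180 degrees), then the shift along the tool's x, y, z in parts of the range, where 1.0 means 100 cm, then the opening, from -1 (shut) to 1 (fully open). A call has 1 to 8 rows; each row is the pose to reach, as a shift and turn from the pose commanded when the call began, along the tool's axes at that moment; what a row does not reach only later rows make up. A row lasts 1/8 s, in which the tool goes at most 62.5 mm and 10.7 degrees, less where a joint would pass 70% of its speed; a pose out of reach is approached as far as the arm can. A call with a gripper value outside its range is refused whole. The fingers move at their own pace and stop on an object; "grip_force" is the grip in N (left out, the last holds). Time passes only in rows, so rows that repeat a pose let the fingers close. It gives the time, the measured TCP pose, the force, the opening and the grip force at its end, in the units of the state.
- ctrl.get_state(): the state, without advancing time (a new reading comes with each control period).
- ctrl.read_camera(name): name is "scene" or "top" or "wrist"; returns a dict with "color" (420x560x3 uint8, red, green, blue), "fx", "fy", "cx", "cy" (pixels), "extrinsics" (4x4, takes a point from world to camera coordinates). Camera axes: x right, y down, z forward; pixel columns grow to the right and rows downward; lengths in m; the calibration is good to about 2 mm. The wrist camera is an equidistant fisheye: a pixel r from the principal point sees the ray r / f radians off the axis. A picture is of the moment at which its call begins. There is no depth.
- ctrl.sign_off(): hands the job in; it is judged then, once.
Trained networks look in a picture, given as the dict that the camera call returned (one of the last four; its "shot" number tells which), for a name from the list of things; names that differ only in an ending like _2 or _b are one class to them, and where a whole thing is asked for, a point or a joint stands for the part that bears it (a point fixed in the world has none). Each returns a list of dicts, best first, with "p" (0 to 1); they miss things now and then, are a little off and sometimes report something else, mostly with a low value. They report only what shows in the picture. A call takes as long as a camera call.
- ctrl.look_for(picture, target): "position" ([x, y, z] in m, in the coordinates of the camera as it stood for that picture, good to about 4 mm: the middle of the surface that is visible of it).
The state is a dict: "time": time; "qpos": joint angles; "dq": joint speeds; "joint_efforts": joint torques, N m; "eef_pos": TCP position; "tcp_rot": TCP orientation; "contact_force": force on the tool from outside, world axes, zero at the start; "wrist_torque": the same for the moment, N m; "opening": opening from 0.0 (shut) to 1.0 (fully open); "finger_force": force on a finger pad.
Only numpy, scipy, OpenCV 4.12 (cv2) and the standard library are available. Lean on these libraries where they do the work, as an engineer would, in place of code of your own. Each camera call takes 0.05 s, during which the arm holds its last target. There are 200 camera calls.

## Working session

There is one attempt and no reset: what is moved stays moved. The work goes in short steps, Python scripts to look and compute and a tool call to move; the robot and the scene stay as the last step left them, time stands still between calls to the robot, and variables do not carry over. Pictures are saved under pics/ and viewed, at most 14 in all, crops included, and the job is handed in when it is done.

Besides the shell and the picture viewer there is one more tool, called after "Call:" as name(argument=value, ...) on one line, values as JSON. send_rows: Moves the arm, as the interface text tells. Its arguments: {"type":"object","properties":{"rows":{"type":"string"},"grip_force":{"type":"number"}},"required":["rows"]}

```bash
mkdir -p pics; cat > h.py <<'E'
import numpy as np, cv2
from scipy.spatial.transform import Rotation as R
from plant import ctrl
def cam(n, save=None):
    p=ctrl.read_camera(n)
    if save: cv2.imwrite('pics/'+save+'.png', p['color'][:,:,::-1])
    return p
def w(p, c):
    E=np.array(p['extrinsics']); return E[:3,:3].T@(np.array(c)-E[:3,3])
def look(p,t,k=2):
    return [(round(d['p'],2), np.round(w(p,d['position'])*1000,0).tolist()) for d in ctrl.look_for(p,t)[:k]]
def pix(p,X):
    E=np.array(p['extrinsics']); c=E[:3,:3]@np.array(X)+E[:3,3]
    return np.array([p['fx']*c[0]/c[2]+p['cx'],p['fy']*c[1]/c[2]+p['cy']])
def ray(p,u,v,z):
    E=np.array(p['extrinsics']); o=-E[:3,:3].T@E[:3,3]
    d=E[:3,:3].T@np.array([(u-p['cx'])/p['fx'],(v-p['cy'])/p['fy'],1]); return o+d*(z-o[2])/d[2]
names=['overlock_board','finishing_board','cone','foot','needle_case','wax','spool','the_thimble','chalk']
E
python3 - <<'E'
from h import *
for n in ['top','scene']:
    p=cam(n,n+'0'); print(n,np.round(p['extrinsics'],3).tolist(),p['fx'],p['cx'],p['cy'])
    for t in names: print(t,look(p,t))
s=ctrl.get_state(); print(s['eef_pos'],s['tcp_rot'],s['time'],ctrl.nose_length)
E
```

```text
top [[-0.015, -1.0, -0.006, -0.37], [-0.998, 0.015, -0.064, 0.544], [0.064, 0.005, -0.998, 0.845], [0.0, 0.0, 0.0, 1.0]] 473.25435492871026 277.004225346289 206.36674993510834
overlock_board [(0.56, [388.0, -252.0, 11.0])]
finishing_board [(0.94, [416.0, -416.0, 16.0])]
cone [(0.8, [638.0, -250.0, 83.0])]
foot [(0.68, [604.0, -329.0, 4.0]), (0.17, [534.0, -478.0, 22.0])]
needle_case [(0.6, [540.0, -331.0, 7.0])]
wax [(0.64, [532.0, -259.0, 8.0])]
spool [(0.47, [554.0, -405.0, 49.0])]
the_thimble [(0.58, [537.0, -480.0, 23.0])]
chalk [(0.57, [695.0, -335.0, 7.0])]
scene [[0.74, 0.673, 0.008, -0.176], [0.281, -0.298, -0.912, -0.215], [-0.612, 0.677, -0.409, 1.479], [0.0, 0.0, 0.0, 1.0]] 493.62027686343333 274.59598913429363 212.73292169104204
overlock_board [(0.84, [397.0, -261.0, 12.0])]
finishing_board [(0.87, [421.0, -421.0, 13.0])]
cone [(0.61, [662.0, -259.0, 55.0])]
foot [(0.6, [610.0, -331.0, 8.0])]
needle_case [(0.71, [552.0, -335.0, 10.0])]
wax [(0.7, [396.0, -256.0, 10.0]), (0.5, [540.0, -265.0, 14.0])]
spool [(0.94, [555.0, -407.0, 33.0])]
the_thimble []
chalk [(0.81, [698.0, -342.0, 12.0])]
[ 0.15314093 -0.6573967   0.2533432 ] [9.93464249e-01 1.14143709e-01 1.14729547e-05 1.96293708e-05] 1.0 0.022
```

```bash
python3 - <<'E'
import cv2
a=cv2.imread('pics/top0.png'); cv2.imwrite('pics/top0b.png',cv2.resize(a,(784,588),interpolation=cv2.INTER_CUBIC))
E
```

```text
(no output)
```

View pics/top0b.png

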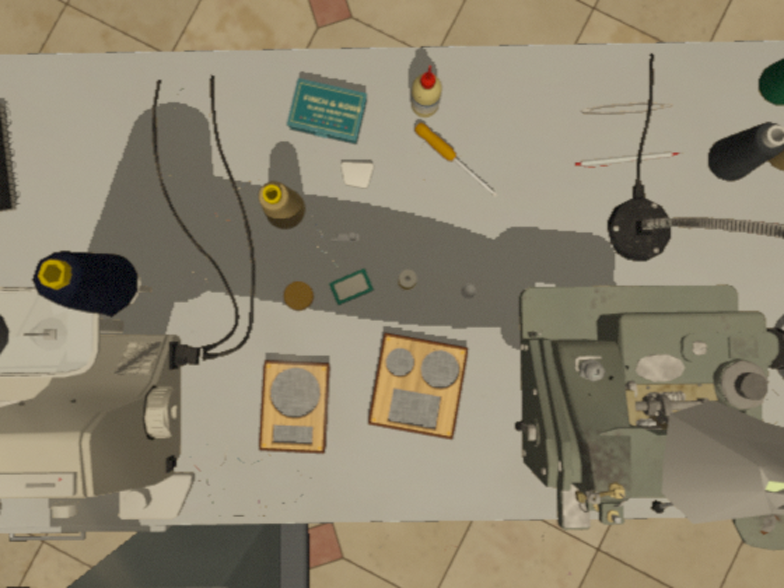

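View pics/scene0.png

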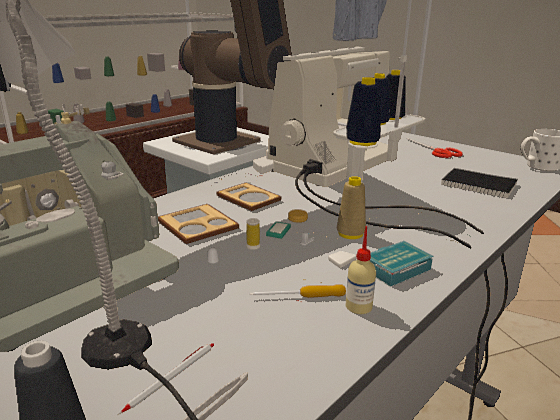

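The top view shows the overlock board at about (295,403), the finishing board at (417,385), and the wax, case, spool and thimble in a row at v≈290. The foot is at (345,238), the cone base at (290,210) and the chalk at (357,173), with a machine on either side. The scene view agrees. I'll move above the work for a wrist view and segment the boards from the top picture.

```bash
cat >> h.py <<'E'
def go(x,y,z,yaw=None,s=None):
    """shift/turn (tool axes, mm/deg) to world TCP x,y,z (mm) with tool-x yaw (deg), tool down"""
    s=s or ctrl.get_state(); T=R.from_quat(s['tcp_rot']); X=T.as_matrix()
    cy=np.degrees(np.arctan2(X[1,0],X[0,0]))
    d=X.T@(np.array([x,y,z])-np.array(s['eef_pos'])*1000)
    r=np.zeros(3)
    if yaw is not None: r=(T.inv()*R.from_euler('z',yaw,degrees=True)*R.from_euler('x',180,degrees=True)).as_rotvec(degrees=True)
    print('yaw now %.1f turn'%cy,np.round(r,1),'shift',np.round(d,1),'t',s['time'])
def rect(p,mask,z,minA=60):
    """min-area rects of mask blobs in world mm at height z"""
    out=[]
    for c in cv2.findContours(mask.astype(np.uint8),cv2.RETR_EXTERNAL,cv2.CHAIN_APPROX_NONE)[0]:
        if cv2.contourArea(c)<minA: continue
        P=np.array([ray(p,u,v,z)[:2]*1000 for u,v in c[:,0]],np.float32)
        out.append([np.round(k,1).tolist() if np.ndim(k) else round(k,1) for k in cv2.minAreaRect(P)]+[c[:,0].mean(0).round().tolist()])
    return out
E
python3 - <<'E'
from h import *
go(500,-340,340,0)
p=cam('top'); h=cv2.cvtColor(p['color'],cv2.COLOR_RGB2HSV)
def roi(m,u0,u1,v0,v1):
    q=np.zeros_like(m); q[v0:v1,u0:u1]=m[v0:v1,u0:u1]; return q
m=(h[...,1]>60)&(h[...,0]<30)
for n,r in [('ov',(180,240,250,330)),('fin',(258,340,230,318))]:
    print(n,rect(p,cv2.morphologyEx(roi(m,*r).astype(np.uint8),cv2.MORPH_CLOSE,np.ones((3,3))),.012,400))
print('wax',rect(p,roi(m,195,230,195,226),.013,100))
g=(h[...,1]>60)&(h[...,0]>60)&(h[...,0]<100); print('case',rect(p,roi(g,230,272,185,222),.008,100))
E
```

```text
yaw now 13.1 turn [ 0.  -0.  13.1] shift [ 409.8 -230.5  -86.7] t 1.0
ov [[[389.6, -254.2], [87.2, 117.8], 86.4, [210.0, 290.0]]]
fin [[[414.0, -414.5], [113.8, 121.6], 79.0, [298.0, 275.0]]]
wax [[[533.3, -261.0], [40.3, 38.4], 89.1, [213.0, 211.0]]]
case [[[543.9, -329.2], [31.2, 50.8], 21.8, [251.0, 204.0]]]
```

The manual's scale: shifts go in shares of 100 cm and turns go in shares of 180 degrees. Converting my numbers, 410 mm / 1000 = 0.41, -230 mm / 1000 = -0.23, 13 degrees / 180 = 0.0722.

Call:
send_rows(rows="0 0 0 0 0 -0.085 1; 0 0 0.0722 0.41 -0.23 -0.085 1; 0 0 0.0722 0.41 -0.23 -0.085 1; 0 0 0.0722 0.41 -0.23 -0.085 1; 0 0 0.0722 0.41 -0.23 -0.085 1; 0 0 0.0722 0.41 -0.23 -0.085 1; 0 0 0.0722 0.41 -0.23 -0.085 1; 0 0 0.0722 0.41 -0.23 -0.085 1", grip_force=40)

```text
time: 2.05
eef_pos: [0.4771, -0.3612, 0.3372]
tcp_rot: [1.0, 0.001, 0.0, 0.0]
contact_force: [0.3, -1.2, 0.1]
opening: 1.001
finger_force: 0.0
```

Call:
send_rows(rows="0 0 0 0 0 0 1; 0 0 0 0 0 0 1")

```text
time: 2.3
eef_pos: [0.4757, -0.3628, 0.3367]
tcp_rot: [1.0, 0.001, -0.0, 0.0]
contact_force: [0.1, -0.3, 0.2]
opening: 0.996
finger_force: 0.0
```

```bash
python3 - <<'E'
from h import *
s=ctrl.get_state(); print(s['time'],s['eef_pos'],s['qpos'],s['contact_force'])
p=cam('wrist','w1'); print(np.round(p['extrinsics'],3).tolist(),p['fx'],p['cx'],p['cy'])
for t in names: print(t,look(p,t))
E
```

```text
2.3 [ 0.47570032 -0.36275607  0.33666942] [-8.20736365e-01  6.59662182e-02  1.67698333e+00 -6.22159317e-04
  1.39874874e+00  7.47576080e-01] [ 0.13550617 -0.33890471  0.22885359]
[[0.002, -1.0, 0.001, -0.363], [-0.948, -0.002, 0.317, 0.382], [-0.317, -0.002, -0.948, 0.609], [0.0, 0.0, 0.0, 1.0]] 325.19226210127806 273.7009689286535 210.5948860340559
overlock_board [(0.81, [393.0, -254.0, 7.0])]
finishing_board [(0.98, [419.0, -407.0, 9.0]), (0.72, [538.0, -481.0, 17.0])]
cone [(0.86, [636.0, -253.0, 80.0])]
foot [(0.45, [610.0, -325.0, -2.0])]
needle_case []
wax [(0.69, [530.0, -262.0, 15.0])]
spool [(0.7, [554.0, -401.0, 51.0])]
the_thimble [(0.53, [538.0, -482.0, 18.0])]
chalk [(0.75, [696.0, -341.0, 9.0]), (0.49, [530.0, -260.0, 10.0])]
```

View pics/w1.png

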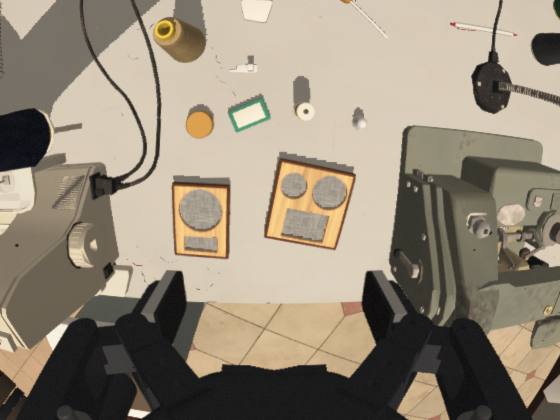

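The wrist view shows everything clear: foot at (243,69), cone cap at (165,30), boards at (201,220) and (310,204). I'll move closer above the foot so I can measure it and the cone.

```bash
cat >> h.py <<'E'
def rayw(p,u,v,z):
    """fisheye ray to height z (m)"""
    E=np.array(p['extrinsics']); o=-E[:3,:3].T@E[:3,3]
    a=np.array([(u-p['cx'])/p['fx'],(v-p['cy'])/p['fy']]); th=np.linalg.norm(a)+1e-9
    d=E[:3,:3].T@np.array([*(a/th*np.sin(th)),np.cos(th)]); return o+d*(z-o[2])/d[2]
_ray=ray
def ray(p,u,v,z):
    return rayw(p,u,v,z) if p['fx']<400 else _ray(p,u,v,z)
E
python3 - <<'E'
from h import *
go(560,-329,160,0)
p=cam('wrist'); h=cv2.cvtColor(p['color'],cv2.COLOR_RGB2HSV)
def roi(m,u0,u1,v0,v1):
    q=np.zeros(m.shape,np.uint8); q[v0:v1,u0:u1]=m[v0:v1,u0:u1]; return q
m=(h[...,1]>60)&(h[...,0]<30)
k=lambda x:cv2.morphologyEx(x,cv2.MORPH_CLOSE,np.ones((3,3)))
print('ov',rect(p,k(roi(m,165,238,170,266)),.012,400))
print('fin',rect(p,k(roi(m,258,362,150,256)),.012,400))
print('wax',rect(p,roi(m,180,220,100,142),.013,100))
y=(h[...,1]>170)&(h[...,0]>20)&(h[...,0]<32)
print('cap',rect(p,roi(y,150,180,10,50),.110,10))
g=(h[...,1]>60)&(h[...,0]>60)&(h[...,0]<100); print('case',rect(p,roi(g,225,275,90,135),.008,100))
print('spooltop',np.round(ray(p,305,111,.05)*1000), 'cap centre',np.round(ray(p,165,30,.11)*1000))
E
```

```text
yaw now 0.1 turn [-0.   0.   0.1] shift [ 84.6 -34.  176.7] t 2.8
ov [[[390.7, -252.9], [86.8, 118.4], 86.2, [201.0, 219.0]]]
fin [[[414.8, -413.0], [113.0, 121.7], 78.9, [308.0, 204.0]]]
wax [[[533.4, -259.3], [39.9, 39.1], 88.1, [199.0, 124.0]]]
cap [[[646.2, -243.8], [22.8, 21.0], 82.6, [164.0, 30.0]]]
case [[[544.6, -327.9], [31.2, 50.9], 22.3, [249.0, 115.0]]]
spooltop [ 550. -401.   50.] cap centre [ 646. -245.  110.]
```

Converted, 170 mm / 1000 = 0.17, 85 mm / 1000 = 0.085.

Call:
send_rows(rows="0 0 0 0.085 -0.034 0.17 -0.3; 0 0 0 0.085 -0.034 0.17 -0.3; 0 0 0 0.085 -0.034 0.17 -0.3; 0 0 0 0.085 -0.034 0.17 -0.3; 0 0 0 0.085 -0.034 0.17 -0.3")

```text
time: 3.48
eef_pos: [0.561, -0.3291, 0.1678]
tcp_rot: [1.0, 0.001, 0.0, 0.0]
contact_force: [0.0, -0.3, 0.3]
opening: 0.349
finger_force: 0.0
```

```bash
python3 - <<'E'
from h import *
p=cam('wrist'); c=p['color']; s=ctrl.get_state(); print(s['time'],s['eef_pos'],s['opening'])
np.save('p.npy',p,allow_pickle=True)
f=look(p,'foot'); print(f,look(p,'cone'))
h=cv2.cvtColor(c,cv2.COLOR_RGB2HSV)
y=(h[...,1]>170)&(h[...,0]>20)&(h[...,0]<32); print(rect(p,y,.11,40))
u,v=275,180
a=c[80:300,130:420,::-1].copy(); cv2.imwrite('pics/w2.png',cv2.resize(a,None,fx=2.7,fy=2.7,interpolation=cv2.INTER_CUBIC))
E
```

```text
3.525 [ 0.56139297 -0.32983996  0.16953801] 0.3505948865686743
[(0.9, [611.0, -324.0, -1.0]), (0.41, [535.0, -262.0, 15.0])] [(0.65, [640.0, -257.0, 89.0]), (0.17, [422.0, -247.0, 9.0])]
[[[647.6, -244.3], [23.0, 20.7], 87.2, [128.0, 103.0]]]
```

View pics/w2.png

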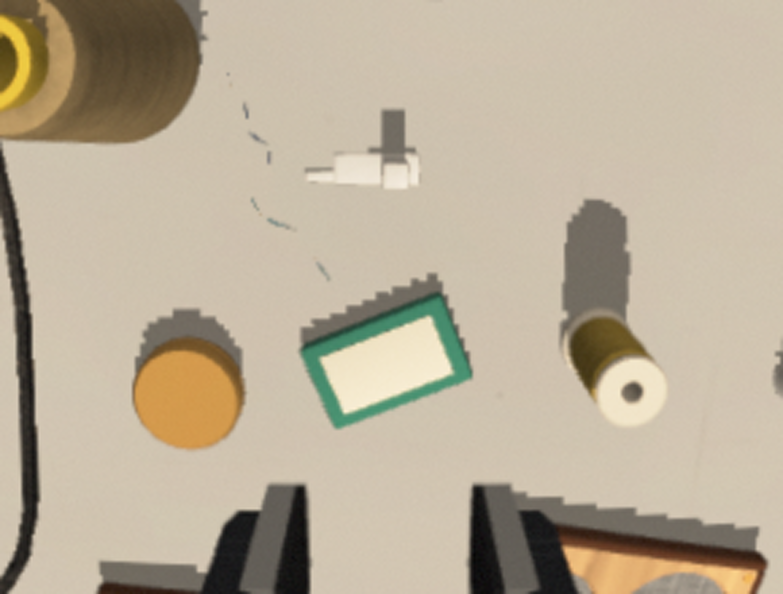

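The foot's toe points to image left (+y world) and its shank is at crop (396,176). The cone, wax, case and spool are all standing clear.

```bash
python3 - <<'E'
from h import *
p=np.load('p.npy',allow_pickle=True).item()
q=lambda u,v,z:(ray(p,130+u/2.7,80+v/2.7,z)*1000).round(1)
print('shank',q(396,176,.022),'toe',q(306,175,.002),'heel',q(420,167,.002),'solebl',q(336,185,.002),'soletl',q(336,154,.002),'tr',q(418,150,.002),'br',q(418,185,.002))
print('spool top',q(632,391,.05),'wax',q(189,393,.013))
# cone base arc right edge etc
print('cap',(ray(p,128,103,.11)*1000).round(1),'cone right foot edge',q(200,60,.01), q(150,141,.02))
print('thimble/chalk ok'); go(607,-340,60,0)
E
```

```text
shank [ 609.4 -330.6   22. ] toe [ 607.5 -301.4    2. ] heel [ 610.  -338.6    2. ] solebl [ 604.1 -311.2    2. ] soletl [ 614.3 -311.3    2. ] tr [ 615.6 -337.9    2. ] br [ 604.1 -338.     2. ]
spool top [ 550.3 -401.    50. ] wax [ 535.3 -260.3   13. ]
cap [ 647.3 -244.2  110. ] cone right foot edge [ 646.2 -268.8   10. ] [ 621.5 -254.2   20. ]
thimble/chalk ok
yaw now 0.1 turn [ 0.2 -0.3  0.1] shift [ 45.    9.4 110.7] t 3.625
```

Converted, 70 mm / 1000 = 0.07, 47.4 mm / 1000 = 0.0474, -92.4 degrees / 180 = -0.5133.

Call:
send_rows(rows="0 0 -0.5133 0.0474 0 0.07 -0.3; 0 0 -0.5133 0.0474 0 0.07 -0.3; 0 0 -0.5133 0.0474 0 0.07 -0.3; 0 0 -0.5133 0.0474 0 0.07 -0.3; 0 0 -0.5133 0.0474 0 0.07 -0.3; 0 0 -0.5133 0.0474 0 0.07 -0.3; 0 0 -0.5133 0.0474 0 0.07 -0.3; 0 0 -0.5133 0.0474 0 0.07 -0.3")

```text
time: 4.62
eef_pos: [0.6088, -0.33, 0.1]
tcp_rot: [0.729, 0.684, 0.0, 0.002]
contact_force: [-0.7, -0.3, -0.5]
opening: 0.354
finger_force: 0.0
```

Converted, -6.8 degrees / 180 = -0.0378.

Call:
send_rows(rows="0 0 -0.0378 0 0 0 -0.3; 0 0 -0.0378 0 0 0 -0.3; 0 0 -0.0378 0 0 0 -0.3")

```text
time: 5.0
eef_pos: [0.6085, -0.3293, 0.0984]
tcp_rot: [0.69, 0.724, 0.0, 0.001]
contact_force: [-0.4, -0.4, -0.4]
opening: 0.354
finger_force: 0.0
```

```bash
python3 - <<'E'
from h import *
go(609.4,-330.5,28.5,92.5)
s=ctrl.get_state(); print(s['eef_pos'])
E
```

```text
yaw now 92.7 turn [0.1 0.1 0.2] shift [-1.2  0.7 69.9] t 5.0
[ 0.6084754  -0.32927573  0.0983835 ]
```

Converted, 69.5 mm / 1000 = 0.0695, 45 mm / 1000 = 0.045.

Call:
send_rows(rows="0 0 0 -0.001 0.0005 0.045 -0.3; 0 0 0 -0.001 0.0005 0.0695 -0.3; 0 0 0 -0.001 0.0005 0.0695 -0.3; 0 0 0 -0.001 0.0005 0.0695 -1; 0 0 0 -0.001 0.0005 0.0695 -1; 0 0 0 -0.001 0.0005 0.0695 -1; 0 0 0 -0.001 0.0005 0.0695 -1; 0 0 0 -0.001 0.0005 0.0695 -1")

```text
time: 6.0
eef_pos: [0.6094, -0.3299, 0.0286]
tcp_rot: [0.689, 0.724, 0.0, 0.001]
contact_force: [-0.3, 0.9, 5.2]
opening: 0.077
finger_force: 41.3
```

```bash
python3 - <<'E'
from h import *
s=ctrl.get_state(); print(s['eef_pos'],s['opening'],s['opening']*85,s['finger_force'],s['contact_force'])
go(353.6,-261.7,120,86.3)
E
```

```text
[ 0.609391   -0.32990623  0.02861481] 0.0765420811967052 6.5060769017199425 41.26393139362335 [-0.26937335  0.88167713  5.23408891]
yaw now 92.9 turn [0.1 0.1 6.6] shift [  80.7 -251.9  -91.9] t 6.0
```

Converted, -252 mm / 1000 = -0.252, 80.7 mm / 1000 = 0.0807, 6.6 degrees / 180 = 0.0367.

Call:
send_rows(rows="0 0 0 0 0 -0.06 -1; 0 0 0.0367 0.04 -0.126 -0.092 -1; 0 0 0.0367 0.0807 -0.252 -0.092 -1; 0 0 0.0367 0.0807 -0.252 -0.092 -1; 0 0 0.0367 0.0807 -0.252 -0.092 -1; 0 0 0.0367 0.0807 -0.252 -0.092 -1; 0 0 0.0367 0.0807 -0.252 -0.092 -1; 0 0 0.0367 0.0807 -0.252 -0.092 -1")

```text
time: 7.0
eef_pos: [0.3537, -0.2619, 0.1195]
tcp_rot: [0.73, 0.684, 0.0, 0.001]
contact_force: [-0.4, 0.0, 0.2]
opening: 0.076
finger_force: 40.7
```

```bash
python3 - <<'E'
from h import *
s=ctrl.get_state(); print(s['eef_pos'],s['opening'],s['finger_force'])
go(353.6,-261.7,36,86.3)
E
```

```text
[ 0.3537322  -0.26191546  0.11952684] 0.07624028985132769 40.7067596912384
yaw now 86.3 turn [ 0.  0. -0.] shift [ 0.3 -0.2 83.5] t 7.0
```

Converted, 83 mm / 1000 = 0.083, 79 mm / 1000 = 0.079.

Call:
send_rows(rows="0 0 0 0 0 0.05 -1; 0 0 0 0 0 0.073 -1; 0 0 0 0 0 0.079 -1; 0 0 0 0 0 0.083 -1; 0 0 0 0 0 0.083 -1")

```text
time: 7.62
eef_pos: [0.3537, -0.262, 0.0369]
tcp_rot: [0.73, 0.684, -0.0, 0.001]
contact_force: [0.4, -0.2, -0.2]
opening: 0.075
finger_force: 40.7
```

Converted, -120 mm / 1000 = -0.12, -100 mm / 1000 = -0.1.

Call:
send_rows(rows="0 0 0 0 0 0.001 -1; 0 0 0 0 0 0.001 -0.6; 0 0 0 0 0 0.001 -0.5; 0 0 0 0 0 0.001 -0.5; 0 0 0 0 0 -0.04 -0.5; 0 0 0 0 0 -0.1 -0.5; 0 0 0 0 0 -0.12 -0.5; 0 0 0 0 0 -0.12 0.4")

```text
time: 8.62
eef_pos: [0.3539, -0.2624, 0.1583]
tcp_rot: [0.73, 0.684, -0.0, 0.002]
contact_force: [-0.8, 0.2, -0.0]
opening: 0.448
finger_force: 0.0
```

```bash
python3 - <<'E'
from h import *
p=cam('top'); print(look(p,'foot'))
a=p['color'][225:345,170:350,::-1]; cv2.imwrite('pics/t2.png',cv2.resize(a,None,fx=4,fy=4,interpolation=cv2.INTER_CUBIC))
go(647,-244,150,92)
s=ctrl.get_state(); print(s['eef_pos'])
E
```

```text
[(0.57, [349.0, -268.0, 14.0])]
yaw now 86.3 turn [-0.1 -0.1 -5.7] shift [ 36.1 292.8   4.9] t 8.725
[ 0.35251781 -0.26084407  0.15519347]
```

View pics/t2.png

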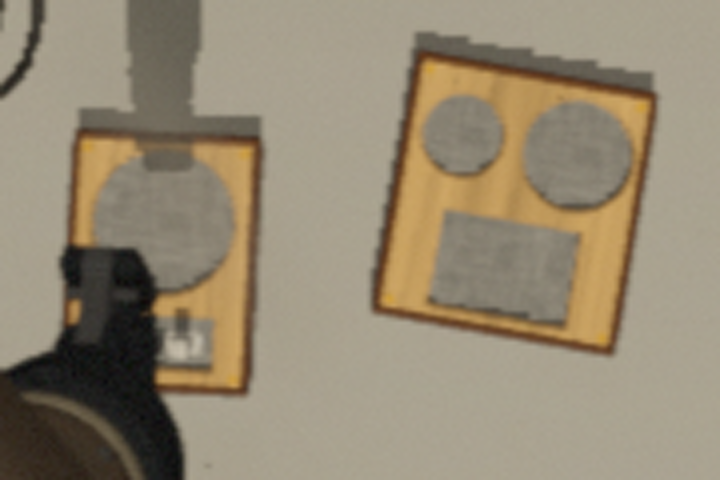

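The foot stands in its slot, at crop (187,345). Next, the cone.

Converted, 292.8 mm / 1000 = 0.2928, 36 mm / 1000 = 0.036.

Call:
send_rows(rows="0 0 0 0.036 0.2928 -0.005 1; 0 0 0 0.036 0.2928 -0.005 1; 0 0 0 0.036 0.2928 -0.005 1; 0 0 0 0.036 0.2928 -0.005 1; 0 0 0 0.036 0.2928 -0.005 1; 0 0 0 0.036 0.2928 -0.005 1; 0 0 0 0.036 0.2928 -0.005 1; 0 0 0 0.036 0.2928 -0.005 1")

```text
time: 9.72
eef_pos: [0.646, -0.2446, 0.1602]
tcp_rot: [0.73, 0.683, -0.0, -0.001]
contact_force: [0.0, -0.5, 0.8]
opening: 0.997
finger_force: 0.0
```

```bash
python3 - <<'E'
from h import *
s=ctrl.get_state(); print(s['eef_pos'],s['opening'],s['contact_force'])
go(647.3,-244.2,68,86.3)
p=cam('scene'); a=p['color'][150:300,230:470,::-1]; cv2.imwrite('pics/s2.png',cv2.resize(a,None,fx=3,fy=3,interpolation=cv2.INTER_CUBIC))
p=cam('wrist');h=cv2.cvtColor(p['color'],cv2.COLOR_RGB2HSV)
y=(h[...,1]>170)&(h[...,0]>20)&(h[...,0]<32); print(rect(p,y,.11,40))
E
```

```text
[ 0.64602801 -0.24463427  0.16020053] 0.9968479948047688 [ 0.02691471 -0.53615651  0.7718731 ]
yaw now 86.2 turn [-0.1 -0.  -0.1] shift [ 0.4  1.4 92.2] t 9.725
[[[648.0, -239.6], [24.1, 20.3], 85.3, [277.0, 243.0]]]
```

View pics/s2.png

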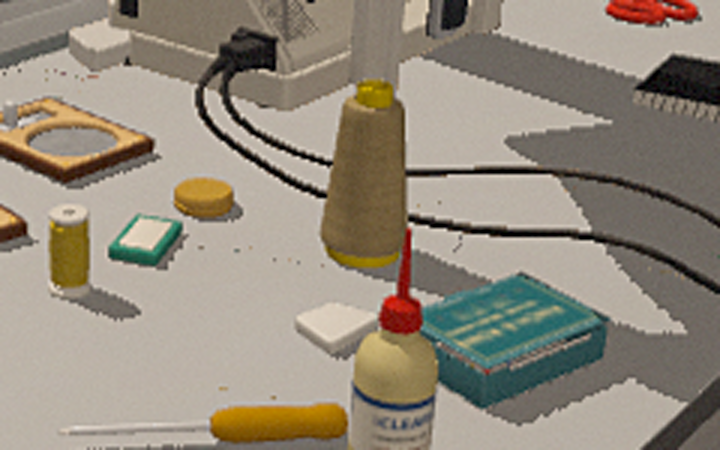

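The cone stands upright and clear in the scene crop, with the foot visible in its slot. Descending on the cone.

Converted, 92 mm / 1000 = 0.092, 80 mm / 1000 = 0.08.

Call:
send_rows(rows="0 0 0 -0.0005 0.0015 0.04 1; 0 0 0 -0.0005 0.0015 0.08 1; 0 0 0 -0.0005 0.0015 0.092 1; 0 0 0 -0.0005 0.0015 0.092 1; 0 0 0 -0.0005 0.0015 0.092 -1; 0 0 0 -0.0005 0.0015 0.092 -1; 0 0 0 -0.0005 0.0015 0.092 -1; 0 0 0 -0.0005 0.0015 0.092 -1", grip_force=50)

```text
time: 10.82
eef_pos: [0.6499, -0.2458, 0.0717]
tcp_rot: [0.73, 0.684, 0.0, 0.001]
contact_force: [-1.9, 1.0, 6.5]
opening: 0.493
finger_force: 50.7
```

Converted, -70 mm / 1000 = -0.07, -40 mm / 1000 = -0.04.

Call:
send_rows(rows="0 0 0 0 0 0 -1; 0 0 0 0 0 0 -1; 0 0 0 0 0 -0.01 -1; 0 0 0 0 0 -0.04 -1; 0 0 0 0 0 -0.07 -1; 0 0 0 0 0 -0.07 -1")

```text
time: 11.58
eef_pos: [0.6508, -0.246, 0.1429]
tcp_rot: [0.73, 0.684, 0.001, 0.003]
contact_force: [-0.2, -0.2, -1.9]
opening: 0.489
finger_force: 50.8
```

```bash
python3 - <<'E'
from h import *
s=ctrl.get_state(); print(s['eef_pos'],s['opening'],s['contact_force'],s['wrist_torque'])
go(408.2,-254.7,140,86.3)
E
```

```text
[ 0.65080286 -0.24603721  0.14287783] 0.4892353240025563 [-0.15102348 -0.23506163 -1.89672801] [-0.02625839  0.01719123  0.02170706]
yaw now 86.3 turn [ 0.4  0.2 -0. ] shift [ -24.5 -241.5    1.4] t 11.575
```

Converted, -241.5 mm / 1000 = -0.2415, -120 mm / 1000 = -0.12.

Call:
send_rows(rows="0 0 0 -0.012 -0.12 0 -1; 0 0 0 -0.0245 -0.2415 0 -1; 0 0 0 -0.0245 -0.2415 0 -1; 0 0 0 -0.0245 -0.2415 0 -1; 0 0 0 -0.0245 -0.2415 0 -1; 0 0 0 -0.0245 -0.2415 0 -1; 0 0 0 -0.0245 -0.2415 0 -1; 0 0 0 -0.0245 -0.2415 0 -1")

```text
time: 12.58
eef_pos: [0.4074, -0.254, 0.1393]
tcp_rot: [0.729, 0.684, 0.0, 0.0]
contact_force: [-0.3, -0.9, -1.5]
opening: 0.493
finger_force: 51.0
```

```bash
python3 - <<'E'
from h import *
s=ctrl.get_state(); print(s['eef_pos'],s['opening'],s['contact_force'])
go(408.2,-254.7,90,86.3)
p=cam('wrist','w3');h=cv2.cvtColor(p['color'],cv2.COLOR_RGB2HSV)
y=(h[...,1]>170)&(h[...,0]>20)&(h[...,0]<32); print(rect(p,y,.11+s['eef_pos'][2]-.0715,40))
E
```

```text
[ 0.40735445 -0.25397652  0.13931189] 0.49290390347881313 [-0.26372728 -0.86782926 -1.54685407]
yaw now 86.3 turn [0. 0. 0.] shift [-0.7  0.9 49.3] t 12.575
[[[407.1, -244.5], [21.1, 24.8], 10.3, [276.0, 342.0]]]
```

View pics/w3.png

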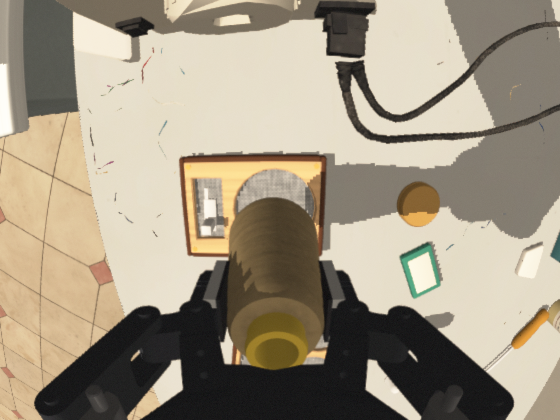

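The cone is held upright and the foot is visible in its slot. I'll lower it to just above the board and check alignment from the side.

Converted, 48 mm / 1000 = 0.048, 40 mm / 1000 = 0.04.

Call:
send_rows(rows="0 0 0 -0.0007 0.0005 0.04 -1; 0 0 0 -0.0007 0.0005 0.048 -1; 0 0 0 -0.0007 0.0005 0.048 -1; 0 0 0 -0.0007 0.0005 0.048 -1")

```text
time: 13.12
eef_pos: [0.4077, -0.2552, 0.0925]
tcp_rot: [0.73, 0.684, 0.0, 0.001]
contact_force: [-0.2, -0.1, -2.0]
opening: 0.485
finger_force: 51.1
```

```bash
python3 - <<'E'
from h import *
s=ctrl.get_state(); print(s['eef_pos'],s['opening'],s['contact_force'])
p=cam('scene'); a=p['color'][90:240,140:340,::-1].copy()
# mark projected board recess rim circle
for t in np.linspace(0,2*np.pi,40):
    q=pix(p,[.4082+.033*np.cos(t),-.2547+.033*np.sin(t),.012]); u,v=(q-[140,90]).round().astype(int)
    if t<9: a[v,u]=(0,0,255)
z=s['eef_pos'][2]-.0715
for t in np.linspace(0,2*np.pi,40):
    q=pix(p,[s['eef_pos'][0]+.0265*np.cos(t),s['eef_pos'][1]+.0265*np.sin(t),z+.005]); u,v=(q-[140,90]).round().astype(int); a[v,u]=(0,255,0)
cv2.imwrite('pics/s3.png',cv2.resize(a,None,fx=4,fy=4,interpolation=cv2.INTER_NEAREST))
E
```

```text
[ 0.40766742 -0.25523891  0.09250646] 0.48544254699226336 [-0.23244519 -0.12159064 -1.97468301]
```

View pics/s3.png

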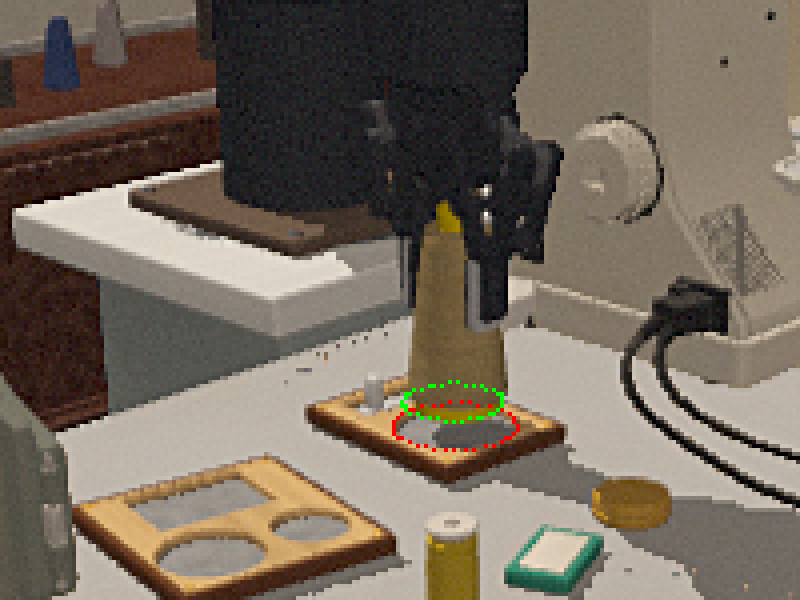

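The cone base sits about 4 mm to +y of the tool axis, so I'll correct by 4 mm and lower it until it touches.

Converted, 12 mm / 1000 = 0.012, 10 mm / 1000 = 0.01.

Call:
send_rows(rows="0 0 0 -0.004 0 0 -1; 0 0 0 -0.004 0 0.006 -1; 0 0 0 -0.004 0 0.01 -1; 0 0 0 -0.004 0 0.012 -1; 0 0 0 -0.004 0 0.012 -1")

```text
time: 13.8
eef_pos: [0.4066, -0.2585, 0.0791]
tcp_rot: [0.73, 0.684, 0.0, -0.0]
contact_force: [-0.0, 0.5, -2.3]
opening: 0.491
finger_force: 51.1
```

Converted, 2 mm / 1000 = 0.002, 1 mm / 1000 = 0.001.

Call:
send_rows(rows="0 0 0 0 0 0.001 -1; 0 0 0 0 0 0.002 -1; 0 0 0 0 0 0.002 -1")

```text
time: 14.18
eef_pos: [0.4068, -0.259, 0.0787]
tcp_rot: [0.73, 0.684, -0.0, -0.0]
contact_force: [-3.4, 1.6, 8.4]
opening: 0.491
finger_force: 52.3
```

Contact came at the expected floor height, so I'll release and rise.

Converted, -110 mm / 1000 = -0.11, -80 mm / 1000 = -0.08.

Call:
send_rows(rows="0 0 0 0 0 0 0.3; 0 0 0 0 0 0 0.9; 0 0 0 0 0 0 0.9; 0 0 0 0 0 0 0.9; 0 0 0 0 0 -0.04 0.9; 0 0 0 0 0 -0.08 0.9; 0 0 0 0 0 -0.11 0.9; 0 0 0 0 0 -0.11 0.9")

```text
time: 15.18
eef_pos: [0.4079, -0.2598, 0.1901]
tcp_rot: [0.73, 0.684, 0.0, 0.003]
contact_force: [-0.0, 0.0, 0.5]
opening: 0.951
finger_force: 0.0
```

```bash
python3 - <<'E'
from h import *
s=ctrl.get_state(); print(s['eef_pos'],s['opening'],s['contact_force'])
p=cam('scene'); print(look(p,'cone'),look(p,'foot'))
p=cam('wrist');print(look(p,'cone'),look(p,'foot'))
go(534,-260.2,120,90)
E
```

```text
[ 0.40791516 -0.25981861  0.19009598] 0.9511784436721391 [-0.01909219  0.01311223  0.48568855]
[(0.74, [425.0, -270.0, 61.0]), (0.71, [355.0, -263.0, 14.0])] [(0.39, [354.0, -263.0, 18.0])]
[(0.76, [399.0, -245.0, 97.0])] [(0.64, [356.0, -257.0, 5.0])]
yaw now 86.2 turn [-0.1 -0.1 -3.8] shift [  6.  128.1  65.2] t 15.475
```

Converted, 128 mm / 1000 = 0.128, 100 mm / 1000 = 0.1, -3.8 degrees / 180 = -0.0211.

Call:
send_rows(rows="0 0 -0.0211 0.003 0.06 0 0.45; 0 0 -0.0211 0.006 0.128 0.02 0.45; 0 0 -0.0211 0.006 0.128 0.065 0.45; 0 0 -0.0211 0.006 0.128 0.1 0.45; 0 0 -0.0211 0.006 0.128 0.1 0.45; 0 0 -0.0211 0.006 0.128 0.1 0.45")

```text
time: 16.23
eef_pos: [0.5351, -0.2614, 0.0881]
tcp_rot: [0.707, 0.707, 0.0, 0.001]
contact_force: [0.8, -0.4, 0.9]
opening: 0.723
finger_force: 0.0
```

```bash
python3 - <<'E'
from h import *
s=ctrl.get_state(); print(s['eef_pos'],s['opening'],s['contact_force'])
go(534.2,-260.2,25.5,90)
E
```

```text
[ 0.53513743 -0.26136113  0.08807667] 0.722948800333949 [ 0.83215261 -0.41390299  0.94140122]
yaw now 90.0 turn [0.1 0.  0. ] shift [ 1.2 -1.  62.6] t 16.225
```

Converted, 62.5 mm / 1000 = 0.0625, 40 mm / 1000 = 0.04.

Call:
send_rows(rows="0 0 0 0.001 -0.001 0.04 0.45; 0 0 0 0.001 -0.001 0.0625 0.45; 0 0 0 0.001 -0.001 0.0625 0.45; 0 0 0 0.001 -0.001 0.0625 0.45; 0 0 0 0.001 -0.001 0.0625 -1; 0 0 0 0.001 -0.001 0.0625 -1; 0 0 0 0.001 -0.001 0.0625 -1; 0 0 0 0.001 -0.001 0.0625 -1", grip_force=40)

```text
time: 17.23
eef_pos: [0.535, -0.2609, 0.0271]
tcp_rot: [0.707, 0.707, 0.0, 0.002]
contact_force: [-0.8, 1.4, 6.2]
opening: 0.432
finger_force: 39.6
```

Converted, -90 mm / 1000 = -0.09, -50 mm / 1000 = -0.05.

Call:
send_rows(rows="0 0 0 0 0 0 -1; 0 0 0 0 0 -0.01 -1; 0 0 0 0 0 -0.05 -1; 0 0 0 0 0 -0.09 -1; 0 0 0 0 0 -0.09 -1")

```text
time: 17.85
eef_pos: [0.536, -0.2615, 0.1195]
tcp_rot: [0.707, 0.707, 0.001, 0.004]
contact_force: [-0.2, -0.7, -0.8]
opening: 0.431
finger_force: 40.1
```

```bash
python3 - <<'E'
from h import *
s=ctrl.get_state(); print(s['eef_pos'],s['opening'],s['contact_force'])
p=cam('wrist'); print(look(p,'wax'))
go(435.3,-442.3,115,79)
E
```

```text
[ 0.53600694 -0.26150542  0.11954143] 0.43141372682068724 [-0.21349611 -0.69864613 -0.75255851]
[(0.81, [533.0, -256.0, 104.0])]
yaw now 90.1 turn [ 0.   0.  11.1] shift [-1.824e+02 -9.850e+01  1.000e-01] t 17.95
```

Converted, -182 mm / 1000 = -0.182, -98.5 mm / 1000 = -0.0985, 11 degrees / 180 = 0.0611.

Call:
send_rows(rows="0 0 0.0611 -0.06 -0.033 0 -1; 0 0 0.0611 -0.182 -0.0985 0 -1; 0 0 0.0611 -0.182 -0.0985 0 -1; 0 0 0.0611 -0.182 -0.0985 0 -1; 0 0 0.0611 -0.182 -0.0985 0.04 -1; 0 0 0.0611 -0.182 -0.0985 0.06 -1; 0 0 0.0611 -0.182 -0.0985 0.06 -1")

```text
time: 18.82
eef_pos: [0.4344, -0.4394, 0.0514]
tcp_rot: [0.771, 0.637, 0.0, -0.003]
contact_force: [0.1, -0.5, 0.1]
opening: 0.43
finger_force: 40.2
```

```bash
python3 - <<'E'
from h import *
s=ctrl.get_state(); print(s['eef_pos'],s['opening'],s['contact_force'])
p=cam('wrist'); print(look(p,'wax'))
go(435.3,-442.3,34,79)
E
```

```text
[ 0.43441103 -0.43936359  0.05143302] 0.429592574137108 [ 0.14579008 -0.50318662  0.10777238]
[(0.69, [433.0, -432.0, 34.0])]
yaw now 79.1 turn [-0.  -0.   0.1] shift [-0.9 -0.5 20.9] t 18.925
```

Converted, 16 mm / 1000 = 0.016, 15 mm / 1000 = 0.015.

Call:
send_rows(rows="0 0 0 -0.0015 0 0.012 -1; 0 0 0 -0.0015 0 0.015 -1; 0 0 0 -0.0015 0 0.016 -1; 0 0 0 -0.0015 0 0.016 -1")

```text
time: 19.42
eef_pos: [0.4352, -0.4436, 0.0389]
tcp_rot: [0.771, 0.636, 0.0, 0.0]
contact_force: [-0.0, 0.7, 0.4]
opening: 0.429
finger_force: 40.2
```

Converted, 4.5 mm / 1000 = 0.0045, 3.5 mm / 1000 = 0.0035.

Call:
send_rows(rows="0 0 0 0.001 0 0.002 -1; 0 0 0 0.001 0 0.0035 -1; 0 0 0 0.001 0 0.0045 -1; 0 0 0 0.001 0 0.0045 -1")

```text
time: 19.92
eef_pos: [0.4353, -0.4426, 0.0342]
tcp_rot: [0.771, 0.636, -0.0, 0.0]
contact_force: [0.2, -0.7, 0.4]
opening: 0.431
finger_force: 40.2
```

Converted, -100 mm / 1000 = -0.1, -80 mm / 1000 = -0.08.

Call:
send_rows(rows="0 0 0 0 0 0 0.1; 0 0 0 0 0 0 0.3; 0 0 0 0 0 0 0.3; 0 0 0 0 0 -0.03 0.3; 0 0 0 0 0 -0.08 0.5; 0 0 0 0 0 -0.1 0.6; 0 0 0 0 0 -0.1 0.6")

```text
time: 20.8
eef_pos: [0.4359, -0.4434, 0.136]
tcp_rot: [0.771, 0.636, -0.0, 0.002]
contact_force: [0.7, 0.7, -0.6]
opening: 0.803
finger_force: 0.0
```

```bash
python3 - <<'E'
from h import *
s=ctrl.get_state(); print(s['eef_pos'],s['opening'],s['contact_force'])
p=cam('wrist');h=cv2.cvtColor(p['color'],cv2.COLOR_RGB2HSV); print(look(p,'wax'),look(p,'needle_case'))
g=(h[...,1]>60)&(h[...,0]>60)&(h[...,0]<100); print('case',rect(p,g,.008,100))
p=cam('top');h=cv2.cvtColor(p['color'],cv2.COLOR_RGB2HSV);g=((h[...,1]>60)&(h[...,0]>60)&(h[...,0]<100)).astype(np.uint8);g[:180]=0;print('case',rect(p,g,.008,100),look(p,'wax'))
go(544.3,-328.5,120,22)
E
```

```text
[ 0.435929   -0.4434002   0.13604906] 0.8031781418353093 [ 0.68205348  0.65658794 -0.61725218]
[(0.55, [432.0, -437.0, 20.0])] [(0.66, [535.0, -477.0, 15.0]), (0.64, [544.0, -329.0, 5.0])]
case [[[852.1, -946.6], [26.4, 169.4], 34.0, [534.0, 411.0]], [[543.1, -327.9], [32.8, 51.1], 22.2, [382.0, 45.0]], [[746.7, -306.2], [68.8, 20.8], 73.5, [554.0, 28.0]]]
case [[[544.1, -329.3], [31.5, 50.4], 22.4, [251.0, 204.0]]] []
yaw now 79.0 turn [-0.2 -0.1 57. ] shift [131.7  86.4  11.8] t 21.05
```

Converted, 131.7 mm / 1000 = 0.1317, 86.4 mm / 1000 = 0.0864, 57 degrees / 180 = 0.3167.

Call:
send_rows(rows="0 0 0.3167 0.066 0.043 0.006 0.55; 0 0 0.3167 0.1317 0.0864 0.012 0.55; 0 0 0.3167 0.1317 0.0864 0.012 0.55; 0 0 0.3167 0.1317 0.0864 0.012 0.55; 0 0 0.3167 0.1317 0.0864 0.012 0.55; 0 0 0.3167 0.1317 0.0864 0.04 0.55; 0 0 0.3167 0.1317 0.0864 0.06 0.55; 0 0 0.3167 0.1317 0.0864 0.06 0.55")

```text
time: 22.05
eef_pos: [0.5433, -0.3282, 0.0707]
tcp_rot: [0.981, 0.192, -0.002, -0.003]
contact_force: [-0.0, 0.3, 0.2]
opening: 0.777
finger_force: 0.0
```

```bash
python3 - <<'E'
from h import *
s=ctrl.get_state(); print(s['eef_pos'],s['opening'],s['contact_force'])
go(544.0,-328.7,20,22.2)
E
```

```text
[ 0.54334494 -0.32819837  0.07072383] 0.7765496417964551 [-0.03232675  0.30346739  0.17729794]
yaw now 22.1 turn [-0.3  0.2 -0.1] shift [ 0.6  1.  50.7] t 22.05
```

Converted, 50.5 mm / 1000 = 0.0505, 40 mm / 1000 = 0.04.

Call:
send_rows(rows="0 0 0 0.0005 0.0008 0.04 0.55; 0 0 0 0.0005 0.0008 0.0505 0.55; 0 0 0 0.0005 0.0008 0.0505 0.55; 0 0 0 0.0005 0.0008 0.0505 0.55; 0 0 0 0.0005 0.0008 0.0505 -1; 0 0 0 0.0005 0.0008 0.0505 -1; 0 0 0 0.0005 0.0008 0.0505 -1; 0 0 0 0.0005 0.0008 0.0505 -1")

```text
time: 23.05
eef_pos: [0.547, -0.3311, 0.026]
tcp_rot: [0.982, 0.191, 0.001, 0.001]
contact_force: [-0.9, 0.6, 6.4]
opening: 0.577
finger_force: 40.8
```

```bash
python3 - <<'E'
from h import *
s=ctrl.get_state(); print(s['eef_pos'],s['opening'],s['contact_force'],s['wrist_torque'])
E
```

```text
[ 0.54702546 -0.33106631  0.0260066 ] 0.5768183964805451 [-0.8616361   0.61799703  6.42467813] [ 0.12302811  0.21399443 -0.00676156]
```

Call:
send_rows(rows="0 0 0 0 0 0 -1; 0 0 0 0 0 0 -1")

```text
time: 23.3
eef_pos: [0.547, -0.3311, 0.026]
tcp_rot: [0.982, 0.191, 0.001, 0.001]
contact_force: [-1.3, 0.6, 6.4]
opening: 0.58
finger_force: 40.8
```

```bash
python3 - <<'E'
from h import *
s=ctrl.get_state(); print(s['eef_pos'],s['opening'],s['contact_force'],s['wrist_torque'])
p=cam('wrist'); a=p['color'][150:420,130:430,::-1]; cv2.imwrite('pics/w4.png',cv2.resize(a,None,fx=2,fy=2,interpolation=cv2.INTER_CUBIC))
E
```

```text
[ 0.54701651 -0.33105167  0.02597413] 0.5795796118479274 [-1.29586988  0.63654711  6.40165684] [0.09929023 0.14878112 0.02181943]
```

View pics/w4.png

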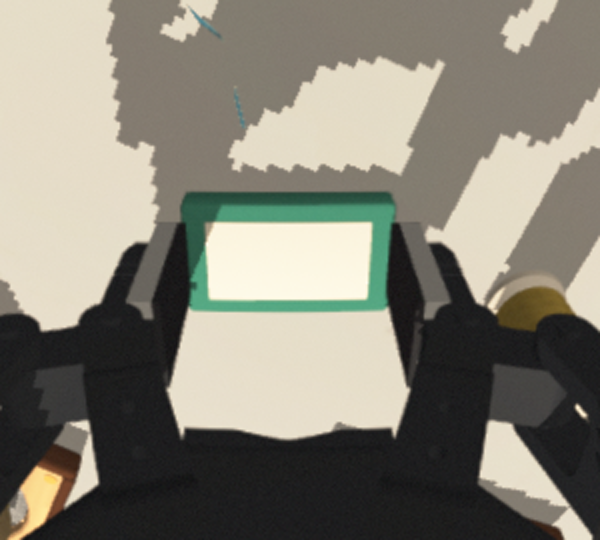

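The case is held between the tips at its middle. I'll lift and check it.

Converted, -85 mm / 1000 = -0.085, -60 mm / 1000 = -0.06.

Call:
send_rows(rows="0 0 0 0 0 -0.01 -1; 0 0 0 0 0 -0.03 -1; 0 0 0 0 0 -0.06 -1; 0 0 0 0 0 -0.085 -1; 0 0 0 0 0 -0.085 -1")

```text
time: 23.98
eef_pos: [0.5476, -0.3315, 0.1128]
tcp_rot: [0.982, 0.191, 0.002, 0.003]
contact_force: [-0.5, 1.0, -0.5]
opening: 0.577
finger_force: 41.4
```

```bash
python3 - <<'E'
from h import *
s=ctrl.get_state(); print(s['eef_pos'],s['opening'],s['contact_force'],s['wrist_torque'])
p=cam('scene'); print(look(p,'needle_case'))
a=p['color'][90:240,140:340,::-1].copy(); cv2.imwrite('pics/s4.png',cv2.resize(a,None,fx=3,fy=3))
go(385,-407.9,110,-11.1)
E
```

```text
[ 0.54757223 -0.33154717  0.11277832] 0.5767100381099874 [-0.49570524  0.966834   -0.46362373] [-0.03140014 -0.02603943 -0.00269491]
[(0.6, [562.0, -334.0, 96.0])]
yaw now 22.1 turn [ 0.  -0.  33.2] shift [-178.2   11.8   -1.1] t 24.075
```

View pics/s4.png

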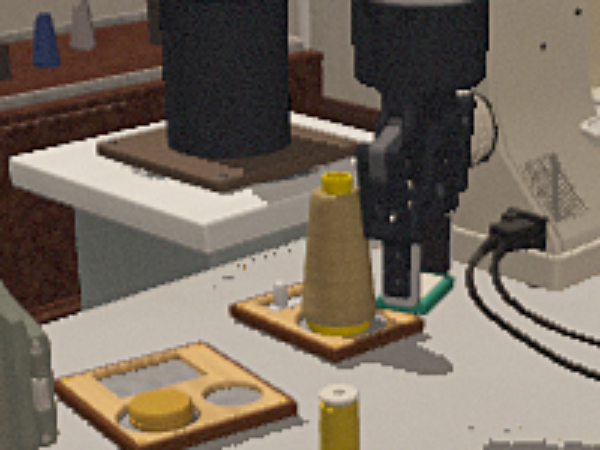

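Converted, -176.4 mm / 1000 = -0.1764, -120 mm / 1000 = -0.12, 33.2 degrees / 180 = 0.1844.

Call:
send_rows(rows="0 0 0.1844 -0.06 0.004 0 -1; 0 0 0.1844 -0.12 0.008 0 -1; 0 0 0.1844 -0.1764 0.0115 0 -1; 0 0 0.1844 -0.1764 0.0115 0 -1; 0 0 0.1844 -0.1764 0.0115 0 -1; 0 0 0.1844 -0.1764 0.0115 0.04 -1; 0 0 0.1844 -0.1764 0.0115 0.06 -1; 0 0 0.1844 -0.1764 0.0115 0.06 -1")

```text
time: 25.08
eef_pos: [0.3865, -0.405, 0.0463]
tcp_rot: [0.995, -0.096, -0.002, -0.002]
contact_force: [0.3, 0.1, -0.8]
opening: 0.577
finger_force: 41.4
```

```bash
python3 - <<'E'
from h import *
s=ctrl.get_state(); print(s['eef_pos'],s['opening'],s['contact_force'])
go(386.9,-408.3,38,-11.1)
E
```

```text
[ 0.38652488 -0.40497496  0.04633292] 0.5770508728390639 [ 0.26563038  0.07838039 -0.82880102]
yaw now -11.0 turn [-0.2  0.2  0.1] shift [1.  3.2 8.3] t 25.075
```

Converted, 2.5 mm / 1000 = 0.0025, 0.7 mm / 1000 = 0.0007.

Call:
send_rows(rows="0 0 0 0.0007 0.0025 0 -1; 0 0 0 0.0007 0.0025 0 -1")

```text
time: 25.32
eef_pos: [0.3878, -0.4108, 0.0503]
tcp_rot: [0.995, -0.097, 0.001, 0.001]
contact_force: [0.4, 0.8, -0.6]
opening: 0.574
finger_force: 41.4
```

Converted, 9 mm / 1000 = 0.009, 8 mm / 1000 = 0.008.

Call:
send_rows(rows="0 0 0 0 0 0.004 -1; 0 0 0 0 0 0.008 -1; 0 0 0 0 0 0.009 -1; 0 0 0 0 0 0.009 -1")

```text
time: 25.82
eef_pos: [0.3868, -0.4095, 0.0395]
tcp_rot: [0.995, -0.097, -0.0, -0.0]
contact_force: [-0.1, 0.1, 0.2]
opening: 0.577
finger_force: 41.4
```

Converted, 5.5 mm / 1000 = 0.0055, 4.5 mm / 1000 = 0.0045.

Call:
send_rows(rows="0 0 0 0 -0.001 0.001 -1; 0 0 0 0 -0.001 0.003 -1; 0 0 0 0 -0.001 0.0045 -1; 0 0 0 0 -0.001 0.0055 -1; 0 0 0 0 -0.001 0.0055 -1")

```text
time: 26.45
eef_pos: [0.3871, -0.4087, 0.0341]
tcp_rot: [0.995, -0.097, -0.0, -0.0]
contact_force: [-0.2, -0.3, -0.5]
opening: 0.574
finger_force: 41.4
```

Converted, -110 mm / 1000 = -0.11, -90 mm / 1000 = -0.09.

Call:
send_rows(rows="0 0 0 0 0 0.0005 -1; 0 0 0 0 0 0.0005 0.4; 0 0 0 0 0 0.0005 0.45; 0 0 0 0 0 0.0005 0.45; 0 0 0 0 0 -0.04 0.45; 0 0 0 0 0 -0.09 0.45; 0 0 0 0 0 -0.11 0.2; 0 0 0 0 0 -0.11 0.2")

```text
time: 27.45
eef_pos: [0.3879, -0.4099, 0.1466]
tcp_rot: [0.995, -0.097, 0.002, 0.002]
contact_force: [-0.4, -0.4, -0.1]
opening: 0.599
finger_force: 0.0
```

```bash
python3 - <<'E'
from h import *
s=ctrl.get_state(); print(s['eef_pos'],s['opening'],s['contact_force'])
p=cam('top');h=cv2.cvtColor(p['color'],cv2.COLOR_RGB2HSV);g=((h[...,1]>60)&(h[...,0]>60)&(h[...,0]<100)).astype(np.uint8);g[:180]=0;g[330:]=0;print('case',rect(p,g,.015,60))
p=cam('wrist');print(look(p,'spool'),look(p,'needle_case'))
p2=cam('scene'); print(look(p2,'spool'),look(p2,'needle_case'))
a=p['color'][:,:,::-1]; cv2.imwrite('pics/w5.png',a)
go(550,-401,150,-11.1)
E
```

```text
[ 0.38790445 -0.40985356  0.14657089] 0.5989680878042156 [-0.4113365  -0.40976105 -0.1406558 ]
case []
[(0.95, [543.0, -403.0, 34.0])] [(0.89, [389.0, -408.0, 14.0])]
[(0.82, [558.0, -410.0, 30.0]), (0.24, [421.0, -268.0, 62.0])] [(0.66, [395.0, -415.0, 15.0]), (0.58, [433.0, -421.0, 16.0])]
yaw now -11.1 turn [-0.1  0.1 -0. ] shift [158.9 -38.5  -7.5] t 27.8
```

View pics/w5.png

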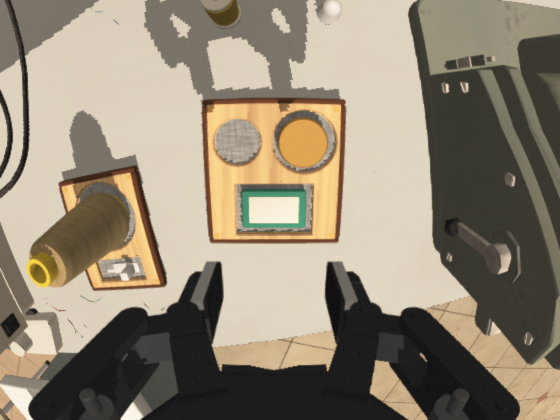

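Case, wax, foot and cone all sit in their recesses. The spool, at (222,10), is the last one.

Converted, 159.4 mm / 1000 = 0.1594, 80 mm / 1000 = 0.08.

Call:
send_rows(rows="0 0 0 0.08 -0.019 0 0.1; 0 0 0 0.1594 -0.0383 0 0.1; 0 0 0 0.1594 -0.0383 0 0.1; 0 0 0 0.1594 -0.0383 0.03 0.1; 0 0 0 0.1594 -0.0383 0.045 0.1; 0 0 0 0.1594 -0.0383 0.045 0.1; 0 0 0 0.1594 -0.0383 0.045 0.1")

```text
time: 28.68
eef_pos: [0.5508, -0.4025, 0.1]
tcp_rot: [0.995, -0.097, 0.0, 0.0]
contact_force: [-0.4, 0.4, 0.1]
opening: 0.553
finger_force: 0.0
```

```bash
python3 - <<'E'
from h import *
s=ctrl.get_state(); print(s['eef_pos'],s['opening'],s['contact_force'])
p=cam('wrist');h=cv2.cvtColor(p['color'],cv2.COLOR_RGB2HSV); E=p['extrinsics']
a=p['color'][150:420,130:430,::-1]; cv2.imwrite('pics/w6.png',cv2.resize(a,None,fx=2,fy=2))
go(550.5,-401.3,36,-11.1)
E
```

```text
[ 0.55077267 -0.40249531  0.09999325] 0.5528956749266208 [-0.43589652  0.40833824  0.09594729]
yaw now -11.2 turn [ 0.1 -0.1 -0.1] shift [-0.9 -1.3 64.5] t 28.725
```

View pics/w6.png

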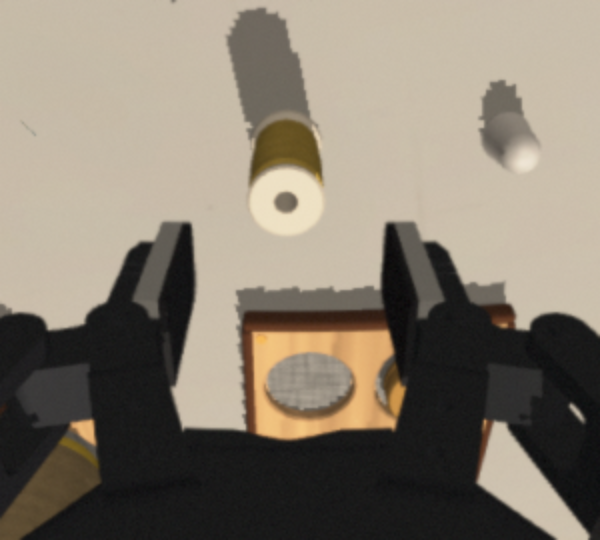

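The spool lies centred between the fingers at crop (286,201), with the thimble well to the right. Descending.

Converted, 64 mm / 1000 = 0.064, 40 mm / 1000 = 0.04.

Call:
send_rows(rows="0 0 0 -0.0008 -0.001 0.04 0.1; 0 0 0 -0.0008 -0.001 0.064 0.1; 0 0 0 -0.0008 -0.001 0.064 0.1; 0 0 0 -0.0008 -0.001 0.064 0.1; 0 0 0 -0.0008 -0.001 0.064 -1; 0 0 0 -0.0008 -0.001 0.064 -1; 0 0 0 -0.0008 -0.001 0.064 -1; 0 0 0 -0.0008 -0.001 0.064 -1", grip_force=35)

```text
time: 29.72
eef_pos: [0.5512, -0.4018, 0.0369]
tcp_rot: [0.995, -0.097, 0.001, 0.001]
contact_force: [0.4, -0.7, 6.4]
opening: 0.219
finger_force: 34.0
```

Call:
send_rows(rows="0 0 0 0 0 0 -1; 0 0 0 0 0 0 -1")

```text
time: 29.98
eef_pos: [0.5512, -0.4018, 0.0369]
tcp_rot: [0.995, -0.097, 0.001, 0.001]
contact_force: [0.3, -0.1, 5.9]
opening: 0.214
finger_force: 34.0
```

Converted, -70 mm / 1000 = -0.07, -40 mm / 1000 = -0.04.

Call:
send_rows(rows="0 0 0 0 0 -0.01 -1; 0 0 0 0 0 -0.04 -1; 0 0 0 0 0 -0.07 -1; 0 0 0 0 0 -0.07 -1")

```text
time: 30.48
eef_pos: [0.5516, -0.4019, 0.1083]
tcp_rot: [0.995, -0.097, 0.002, 0.002]
contact_force: [0.4, -0.5, -0.7]
opening: 0.218
finger_force: 34.1
```

```bash
python3 - <<'E'
from h import *
s=ctrl.get_state(); print(s['eef_pos'],s['opening'],s['contact_force'])
p=cam('scene'); print(look(p,'spool'))
a=p['color'][90:290,140:360,::-1].copy(); cv2.imwrite('pics/s5.png',cv2.resize(a,None,fx=3,fy=3))
go(445.5,-390.2,105,-11.1)
E
```

```text
[ 0.55160125 -0.40186364  0.10829451] 0.21824340851563595 [ 0.36255764 -0.51986543 -0.6589974 ]
[(0.64, [560.0, -403.0, 94.0])]
yaw now -11.1 turn [-0.   0.1 -0. ] shift [-104.3   10.3   -0.5] t 30.575
```

View pics/s5.png

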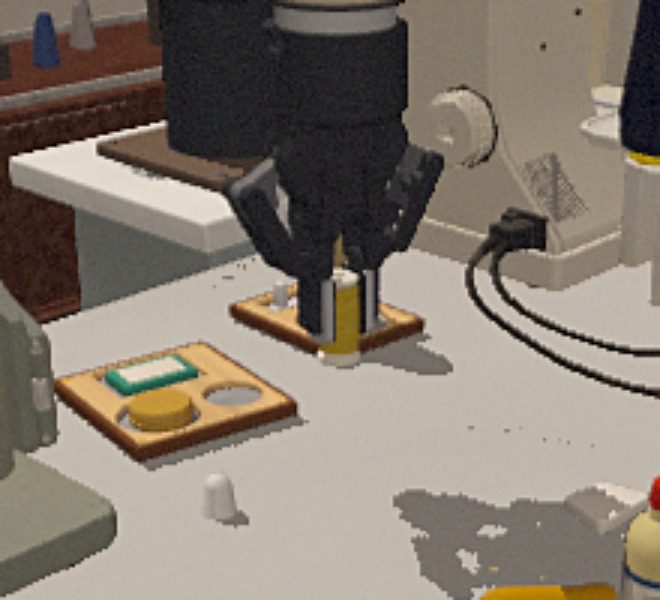

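The spool hangs upright in the grip. Carrying it to its recess.

Converted, -103.7 mm / 1000 = -0.1037, -50 mm / 1000 = -0.05.

Call:
send_rows(rows="0 0 0 -0.05 0.005 0 -1; 0 0 0 -0.1037 0.0102 0 -1; 0 0 0 -0.1037 0.0102 0 -1; 0 0 0 -0.1037 0.0102 0.03 -1; 0 0 0 -0.1037 0.0102 0.045 -1; 0 0 0 -0.1037 0.0102 0.045 -1; 0 0 0 -0.1037 0.0102 0.045 -1")

```text
time: 31.45
eef_pos: [0.4472, -0.391, 0.0606]
tcp_rot: [0.995, -0.097, 0.0, 0.0]
contact_force: [-0.5, -0.7, 0.4]
opening: 0.218
finger_force: 34.1
```

```bash
python3 - <<'E'
from h import *
go(446,-390.3,44.2,-11.1)
E
```

```text
yaw now -11.1 turn [ 0. -0. -0.] shift [-1.3 -0.5 16.4] t 31.45
```

Converted, 16.5 mm / 1000 = 0.0165, 16 mm / 1000 = 0.016.

Call:
send_rows(rows="0 0 0 -0.001 -0.0005 0.008 -1; 0 0 0 -0.001 -0.0005 0.013 -1; 0 0 0 -0.001 -0.0005 0.016 -1; 0 0 0 -0.001 -0.0005 0.016 -1; 0 0 0 -0.001 -0.0005 0.0165 -1")

```text
time: 32.08
eef_pos: [0.4458, -0.3903, 0.044]
tcp_rot: [0.995, -0.097, 0.0, 0.0]
contact_force: [-0.2, -0.1, 1.5]
opening: 0.216
finger_force: 34.2
```

Converted, -170 mm / 1000 = -0.17, -130 mm / 1000 = -0.13.

Call:
send_rows(rows="0 0 0 0 0 0 -0.3; 0 0 0 0 0 0 -0.1; 0 0 0 0 0 0 0; 0 0 0 0 0 -0.02 0; 0 0 0 0 0 -0.07 0; 0 0 0 0 0 -0.13 0; 0 0 0 0 0 -0.17 0; 0 0 0 -0.03 0 -0.17 0")

```text
time: 33.08
eef_pos: [0.4187, -0.3867, 0.2212]
tcp_rot: [0.995, -0.096, 0.004, 0.005]
contact_force: [0.5, -0.0, 0.0]
opening: 0.499
finger_force: 0.0
```

Converted, -20 mm / 1000 = -0.02.

Call:
send_rows(rows="0 0 0 -0.02 0 0 0; 0 0 0 -0.02 0 0 0; 0 0 0 -0.02 0 0 0")

```text
time: 33.45
eef_pos: [0.3972, -0.3807, 0.2148]
tcp_rot: [0.995, -0.097, 0.001, 0.001]
contact_force: [0.3, 0.3, 0.3]
opening: 0.501
finger_force: 0.0
```

```bash
python3 - <<'E'
from h import *
p=cam('wrist'); s=cam('scene')
for t in names[2:]: print(t,look(p,t,1),look(s,t,1))
a=p['color'][40:340,60:460,::-1]; b=s['color'][90:290,100:360,::-1]
a=cv2.resize(a,(400,300)); b=cv2.resize(b,(780,600))
b[:300,:400]=a; cv2.imwrite('pics/f.png',b)
print(ctrl.get_state()['eef_pos'])
E
```

```text
cone [(0.93, [406.0, -269.0, 84.0])] [(0.82, [426.0, -268.0, 62.0])]
foot [(0.74, [356.0, -263.0, 5.0])] [(0.4, [353.0, -266.0, 16.0])]
needle_case [(0.62, [392.0, -407.0, 16.0])] [(0.81, [395.0, -412.0, 20.0])]
wax [(0.68, [432.0, -440.0, 18.0])] [(0.62, [445.0, -446.0, 20.0])]
spool [(0.89, [453.0, -388.0, 56.0])] [(0.22, [354.0, -265.0, 19.0])]
the_thimble [(0.66, [535.0, -478.0, 16.0])] [(0.71, [544.0, -487.0, 8.0])]
chalk [] [(0.69, [699.0, -343.0, 10.0])]
[ 0.39664114 -0.38039741  0.21372101]
```

View pics/f.png

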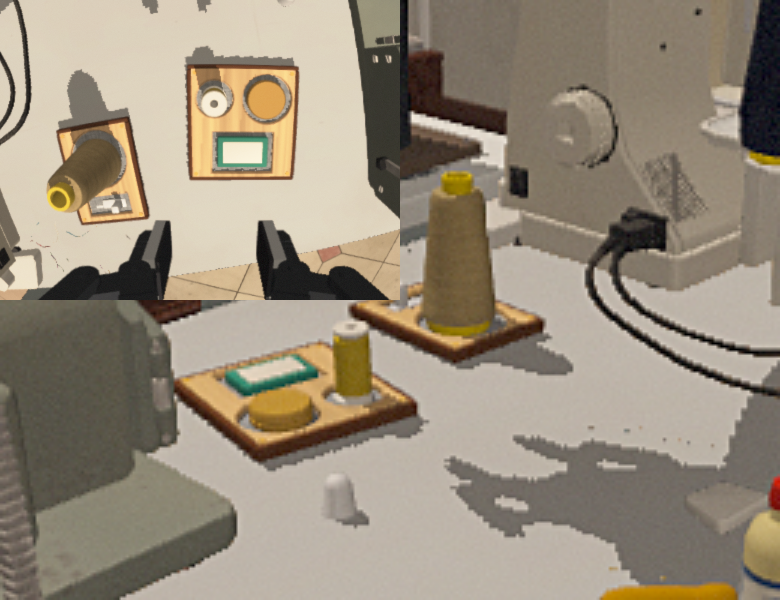

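All five things sit in their recesses, the thimble and chalk haven't moved, and the arm is clear.

```bash
python3 -c "
from plant import ctrl
print(ctrl.sign_off())"
```

```text
the job is handed in; nothing more can be done
None
```

Both kits are made up and handed in at about 34 s of the 109 s allowed: the last pictures show all five things seated in their recesses and the thimble and chalk where they began, but the hand-in returned no verdict.

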